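# Gauge a jack screw with the thread pitch comb

### The arm

A 6-joint arm with a two-finger parallel gripper is mounted at the origin on the work surface. World frame = base frame: x ahead of the robot, y to its left, z up, the work surface at z = 0. Lengths are in m, angles in rad, forces in N, time in s.
With the tool pointing down it reaches from about 0.35 to 0.85 m from the base axis. Payload 8.1 kg.
Tool frame: the origin (TCP) lies at the very end of the fingers, on their centre line; the grasp point (between the pads) lies 19 mm behind it; z points along the fingers, y is the line along which they close (so a half turn about z gives the same grasp; the last joint's range is limited). The gripper opens to 93 mm and grips with 3 to 60 N. Pads are 15 mm wide; open, the fingers measure 128 mm over their backs; the gripper's body (75 mm by 188 mm) begins 65 mm behind the grasp point.
Start: joints at [-1.258, 0.13, 1.488, -0, 1.523, -0.085], TCP at [0.232, -0.553, 0.219] pointing down, gripper open.
Joint ranges: [-2.96, 2.96], [-0.89, 2.26], [0.02, 2.5], [-1.34, 4.48], [0, 2.73], [-2.66, 2.66]. Speed limits (rad/s): [2.39, 2.39, 2.79, 3.14, 3.14, 3.14].

### API

Orientations are given as a rotation vector (axis times angle).
In Python, from plant import monitor, eyes, ticket gives the robot as it stands.
- The arm moves only by the tool arm_command, never from a script. Its argument "deltas" is a list that holds one entry, the list of rows, each a list of 6 numbers: the shift along the world's x, y, z in cm, then the turn, a rotation vector about the world's x, y, z in degrees. In form: [[[tx, ty, tz, rx, ry, rz], ...]]. A call has 1 to 12 rows; each row shifts and turns the commanded pose from where the row before left it; what a row does not reach is not made up. A row lasts 1/12 s, in which the tool goes at most 41.7 mm and 7.16 degrees, less where a joint would pass 70% of its speed; a pose out of reach is approached as far as the arm can. A call is refused whole if a number of a shift passes 4.17 or a number of a turn 7.16, either way. A call with a gripper value outside its range is refused whole. "gripper" is the opening, from -1 (shut) to 1 (fully open), set as the call begins (left out, the last holds). The fingers move at their own pace and stop on an object; "squeeze" is the grip in N (left out, the last holds). Time passes only in rows, so rows that do not move let the fingers close. It gives the time, the measured TCP pose, the force, the opening and the grip force at its end, in the units of the state.
- monitor.read_state(): the state, without advancing time (a new reading comes with each control period).
- eyes.read_camera(name): name is "side" or "top" or "wrist"; returns the picture (480x640x3 uint8, blue, green, red); there is no depth.
- eyes.camera_model(name): a dict with "fx", "fy", "cx", "cy" (pixels), "rvec" (rotation vector, rad) and "tvec" (3), from world to camera coordinates, as OpenCV has them. Camera axes: x right, y down, z forward; pixel columns grow to the right and rows downward; lengths in m; the calibration is good to about 2 mm. A picture is of the moment at which its call begins: read the wrist's pose just before it. camera_model takes no time and is no camera call; for the wrist camera it gives the pose at the moment of the call.
- ticket.close_job(): hands the job in; it is judged then, once.
The state is a dict: "t": time; "q": joint angles; "dq": joint speeds; "joint_torque": joint torques, N m; "tool_pos": TCP position; "orientation": TCP orientation; "force": force on the tool from outside, world axes, zero at the start; "wrist_torque": the same for the moment, N m; "opening": finger opening in m; "gripper_force": force on a finger pad.
Only numpy, scipy, OpenCV 4.12 (cv2) and the standard library are available. Lean on these libraries where they do the work, as an engineer would, in place of code of your own. Each camera call takes 0.05 s, during which the arm holds its last target. There are 200 camera calls.

### The job

Take the comb leaf with the blue tab, lay it flat about the middle of the inspection cradle's ledge with its teeth towards the clamped jack screw, and feel it into the thread until it is fully home, flat along the screw. Press it gently against the screw, with some 5 to 10 N, for about a second to check that it sits flat (more than 25 N spoils the comb), then let go and leave it seated, without disturbing anything else on the bench.

Things in the scene. Friction and masses are not known exactly. Their poses are not given: they have to be found in the camera images.
- leaf_blue: flat aluminium comb plate with an upright blue grip tab, lying flat. Origin: on the underside, right below the tab's centre; +x points to the toothed edge, z up. Plate 6 mm thick, x -22 to +34 mm, y -48 to +48 mm. Seven teeth 12 mm apart along y, the middle one at y = 0, stand 5 mm out from the x = +34 edge. Loose, about 0.2 kg.
- leaf_blue_tab (a point): centre of the blue leaf's grip tab, 26 mm above the underside, axes as the leaf's. The tab is 36 mm (x) x 10 mm (y), pinched across y; it stands on the plate, from 6 to 46 mm above the underside, its rear face at x = -18 mm.
- leaf_blue_edge (a point): point on the blue leaf midway along the line of the tooth roots: x = +34, y = 0, 3 mm above the underside; axes as the leaf's. Teeth: 7.8 mm wide at this line, 3.1 mm at their tips 5 mm ahead.
- cradle: inspection cradle, fixed to the bench. Origin: on the bench right below the screw's axis, midway between the two blue saddles; y along the screw, +x away from the ledge, z up. The screw's axis is 60 mm up. Saddles at y = +-125 mm, their clamp bolts up to 92 mm high.
- ledge (a point): centre of the top of the cradle's level dark grey ledge, on the robot's side of the screw, 57 mm above the bench: a leaf lying on it meets the screw at mid height. In the cradle's frame it spans x -129 to -24 mm, y -95 to +95 mm (this point: x -76.5, y 0).
- home (a point): point on the near crest line of the screw at mid height and mid length (cradle frame x -20, y 0, z 60 mm), axes as the cradle's. Fully home, the leaf's tooth-root line lies along y through this point (its edge point at this point's x, its origin 34 mm short), x and y parallel. With tooth tips on the crests it is 5 mm short; on the flanks, between.
- screw: fixed steel jack screw, 40 mm over the crests, 28 mm in the roots, pitch 12 mm, crests 3 mm wide, grooves 9 mm wide at the mouth, 3.4 mm at the bottom. Origin: on its axis midway between the saddles, y along the axis; 90 mm square foot plate at y = +184 mm. Where the crests stand along y differs by several mm from start to start and is NOT given by this pose: feel or look for it.
- leaf_orange: bystander: flat aluminium comb plate with an upright orange grip tab, lying flat. Origin: on the underside, right below the tab's centre; +x points to the toothed edge, z up. Plate 6 mm thick, x -22 to +34 mm, y -48 to +48 mm. Its eleven teeth are 8 mm apart: the wrong leaf here.
- jack_nut: bystander: round brass nut, 64 mm across, 30 mm high, hole upright, origin under its centre.
- oil_bottle: bystander: white bottle, 52 mm across, 130 mm high, origin under its centre.
- calipers: bystander: steel calipers lying flat, 170 mm long, origin under the beam's middle.
- figurine: bystander: small blue printed figure, 40 mm across, 69 mm high, origin under its centre.
- tape_measure: bystander: yellow tape measure, 65 x 38 x 62 mm, origin under its centre.
- roll_stock: bystander: upright cardboard core, 60 mm across, 50 mm high, origin under its centre.
Mind the look-alikes: they are no part of the job. What is shaped like the leaf_blue but red is not meant.

How it is judged:
On the way:
1. the blue leaf is fully home in the thread, flat and parallel to the screw, and is pressed against it with more than 2 N for half a second (x of leaf_blue_edge in the frame of cradle between -0.0215 and -0.018 m and y of leaf_blue in the frame of cradle between -0.04 and 0.04 m and z of leaf_blue in the frame of cradle between 0.055 and 0.059 m and angle between the y axis of leaf_blue and the y axis of cradle, either way round below 0.03 rad and angle between leaf_blue's own z axis and vertical below 0.03 rad and contact force between leaf_blue and screw above 2 N), for 0.5 s.
At the end, for the whole second after the job is handed in: The blue leaf rests on the ledge (its underside within 2 mm of the ledge's top, tilt under 0.03 rad), its tooth-root line within 1.5 mm of the crests, parallel to the screw within 0.03 rad, its middle within 40 mm of the screw's middle, let go and at rest (x of leaf_blue_edge in the frame of cradle between -0.0215 and -0.018 m and y of leaf_blue in the frame of cradle between -0.04 and 0.04 m and z of leaf_blue in the frame of cradle between 0.055 and 0.059 m and angle between the y axis of leaf_blue and the y axis of cradle, either way round below 0.03 rad and angle between leaf_blue's own z axis and vertical below 0.03 rad and linear speed of leaf_blue below 0.01 m/s); the robot touches nothing.
It fails at once if the blue leaf is pressed against the screw with more than 25 N (contact force between leaf_blue and screw above 25 N).
It fails at once if another thing on the bench is moved by more than 20 mm (distance of any of leaf_orange, jack_nut, oil_bottle, calipers, figurine, tape_measure, roll_stock from where it was at the start of the episode above 0.02 m).
It also fails if it takes over 72 s, if anything falls off the work surface, if the arm or the gripper's body presses on something with over 40 N, if the wrist force passes 120 N, or if a joint passes its speed limit or range.

## Working session

There is one attempt and no reset: what is moved stays moved. The work goes in short steps, Python scripts to look and compute and a tool call to move; the robot and the scene stay as the last step left them, time stands still between calls to the robot, and variables do not carry over. Pictures are saved under pics/ and viewed, at most 10 in all, crops included, and the job is handed in when it is done.

Besides the shell and the picture viewer there is one more tool, called as a command line: name --argument value ..., lists and objects as JSON in quotes. arm_command: Moves the arm, as the interface text tells. Its arguments: {"type":"object","properties":{"deltas":{"type":"array"},"gripper":{"type":"number"},"squeeze":{"type":"number"}},"required":["deltas"]}

```bash
mkdir -p pics; ls; cat > h.py <<'E'
import cv2, numpy as np
from plant import monitor, eyes, ticket
def cam(n):
    m=eyes.camera_model(n); K=np.array([[m['fx'],0,m['cx']],[0,m['fy'],m['cy']],[0,0,1.]])
    return K,np.array(m['rvec'],float),np.array(m['tvec'],float)
def ray(n,uv,z,c=None):
    K,r,t=c or cam(n); R=cv2.Rodrigues(r)[0]
    uv=np.atleast_2d(uv).astype(float); d=np.c_[uv,np.ones(len(uv))]@np.linalg.inv(K).T@R
    o=-R.T@t; s=(z-o[2])/d[:,2]
    return o+d*s[:,None]
def proj(n,P,c=None):
    K,r,t=c or cam(n); return cv2.projectPoints(np.atleast_2d(P).astype(float),r,t,K,None)[0][:,0]
E
python3 - <<'E'
from h import *
print(monitor.read_state())
for n in ['top','side']:
    im=eyes.read_camera(n); cv2.imwrite(f'pics/{n}0.png',im); K,r,t=cam(n);R=cv2.Rodrigues(r)[0];print(n,K[0,0],-R.T@t,R[2])
E
```

```text
pics
{'t': 0.0, 'q': array([-1.25835730e+00,  1.31155775e-01,  1.48926363e+00,  1.77346223e-05,
        1.52296906e+00, -8.54037442e-02]), 'dq': array([ 0.00180071,  0.00021615,  0.00117379,  0.00115476,  0.00106861,
       -0.00040639]), 'joint_torque': array([-7.47406011e-05, -5.59848547e+01, -4.91748762e+01,  7.69043039e-02,
        3.53388721e-02, -1.41105807e-04]), 'tool_pos': array([ 0.23231255, -0.55260124,  0.21759924]), 'orientation': array([-3.07789059e+00, -6.20462405e-01,  2.91719024e-04]), 'force': array([ 0.35310882, -0.18878414, -0.27954455]), 'wrist_torque': array([ 0.00293766, -0.00563116,  0.00582776]), 'gripper_force': 0.0, 'opening': 0.09341090677044213}
top 468.5281711860963 [0.35595029 0.00984758 1.56642919] [ 0.10888417 -0.00391358 -0.99404674]
side 608.4690438329689 [0.05779628 0.91467395 1.27062216] [ 0.30422115 -0.56820832 -0.76458407]
```

View pics/top0.png

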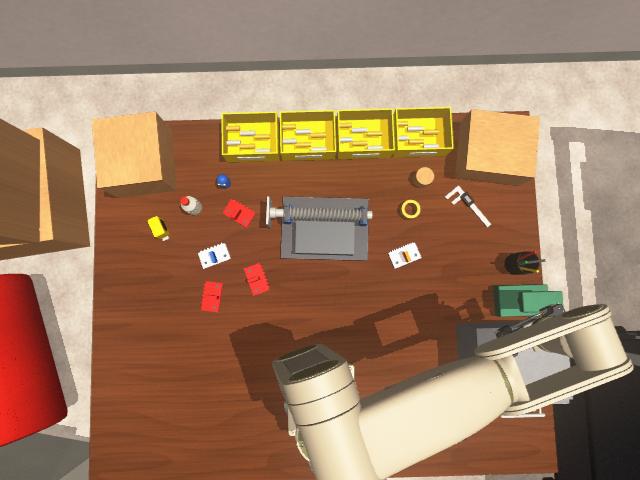

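View pics/side0.png

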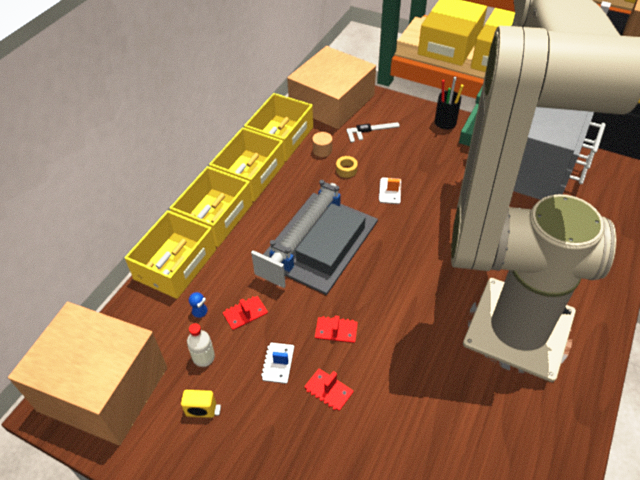

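The top view shows the blue leaf at (214,256) and the cradle around (320,230). The side view has the leaf at (278,362), with teeth facing away from the robot. I'll zoom in on both.

```bash
python3 - <<'E'
from h import *
t=cv2.imread('pics/top0.png');s=cv2.imread('pics/side0.png')
z=lambda im,x,y,w,h,k:cv2.resize(im[y:y+h,x:x+w],None,fx=k,fy=k,interpolation=cv2.INTER_CUBIC)
a=z(t,190,235,50,40,8);b=z(s,255,335,50,40,8);c=z(t,260,185,120,42,6.6667)
o=np.vstack([np.hstack([a,b]),c[:280,:800]]);cv2.imwrite('pics/z1.png',o);print(o.shape)
for n,uv,zz in [('top',(212,257),.046),('side',(281,355),.046),('top',(325,240),.057),('side',(328,240),.057),('top',(320,214),.06)]: print(n,uv,ray(n,uv,zz))
# blue tab centroid: HSV
for n,im,(x,y,w,h) in [('top',t,(190,235,50,40)),('side',s,(255,335,50,40))]:
    hs=cv2.cvtColor(im,cv2.COLOR_BGR2HSV)[y:y+h,x:x+w]; m=cv2.inRange(hs,(100,120,40),(130,255,255)); v,u=np.nonzero(m)
    print(n,len(u),u.mean()+x,v.mean()+y, ray(n,(u.mean()+x,v.mean()+y),.03))
    m=cv2.inRange(hs,(0,0,150),(180,70,255)); c=max(cv2.findContours(m,0,2)[0],key=cv2.contourArea); print(cv2.minAreaRect(c+np.array([x,y])))
E
```

```text
(600, 800, 3)
top (212, 257) [[0.46778657 0.33891098 0.046     ]]
side (281, 355) [[0.46273433 0.34324797 0.046     ]]
top (325, 240) [[ 0.51210016 -0.02947425  0.057     ]]
side (328, 240) [[ 0.51495475 -0.00255964  0.057     ]]
top (320, 214) [[ 0.59721521 -0.0156817   0.06      ]]
top 49 212.77551020408163 256.57142857142856 [[0.47030327 0.33982375 0.03      ]]
((213.53424072265625, 254.92466735839844), (18.258419036865234, 29.84549331665039), 69.44395446777344)
side 155 280.1548387096774 357.541935483871 [[0.46653948 0.34241143 0.03      ]]
((277.5680236816406, 359.3759765625), (27.369476318359375, 34.70378112792969), 10.30484676361084)
```

View pics/z1.png

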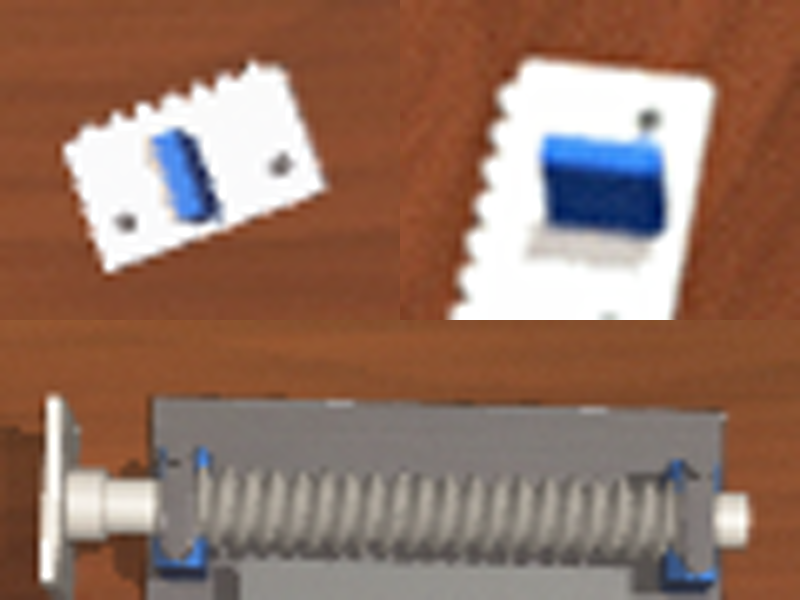

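The zoom confirms it: the teeth point to +x and the leaf is yawed about +20°. The screw's long axis is nearly along world y. I'll move towards the leaf and look with the wrist camera.

arm_command --deltas '[[[1.5,3.4,0.3,0,0,0],[1.5,3.4,0.3,0,0,0],[1.5,3.4,0.3,0,0,0],[1.5,3.4,0.3,0,0,0],[1.5,3.4,0.3,0,0,0],[1.5,3.4,0.3,0,0,0],[1.5,3.4,0.3,0,0,0],[1.5,3.4,0.3,0,0,0],[1.5,3.4,0.3,0,0,0],[1.5,3.4,0.3,0,0,0],[1.5,3.4,0.3,0,0,0],[1.5,3.4,0.3,0,0,0]]]' --gripper 1

```text
t: 1.1
tool_pos: [0.4126, -0.1433, 0.2546]
orientation: [-3.08, -0.62, 0.0]
force: [0.4, -0.7, -0.3]
opening: 0.0929
gripper_force: 0.0
```

arm_command --deltas '[[[0.3,3.4,0,0,0,0],[0.3,3.4,0,0,0,0],[0.3,3.4,0,0,0,0],[0.3,3.4,0,0,0,0],[0.3,3.4,0,0,0,0],[0.3,3.4,0,0,0,0],[0.3,3.4,0,0,0,0],[0.3,3.4,0,0,0,0],[0.3,3.4,0,0,0,0],[0.3,3.4,0,0,0,0],[0.3,3.4,0,0,0,0],[0,0,0,0,0,0]]]'

```text
t: 2.1
tool_pos: [0.4446, 0.2337, 0.2538]
orientation: [-3.076, -0.627, 0.002]
force: [0.2, 0.1, -0.9]
opening: 0.0931
gripper_force: 0.0
```

```bash
python3 - <<'E'
from h import *
print(monitor.read_state()['tool_pos'],monitor.read_state()['t'])
K,r,t=cam('wrist');R=cv2.Rodrigues(r)[0];print(K,-R.T@t,R[2]);print(proj('wrist',[[.467,.341,.046],[.58,-.01,.06],[.58,.1,.06]]))
cv2.imwrite('pics/w1.png',eyes.read_camera('wrist'))
E
```

```text
[0.44464426 0.23371649 0.25380154] 2.1
[[408.31554206   0.         316.13912877]
 [  0.         408.31554206 245.62892942]
 [  0.           0.           1.        ]] [0.51705738 0.26566825 0.41916622] [-0.2621709  -0.10983732 -0.95875032]
[[216.62567133 144.11358108]
 [634.06734335 183.78493638]
 [525.69498662 132.94756472]]
```

View pics/w1.png

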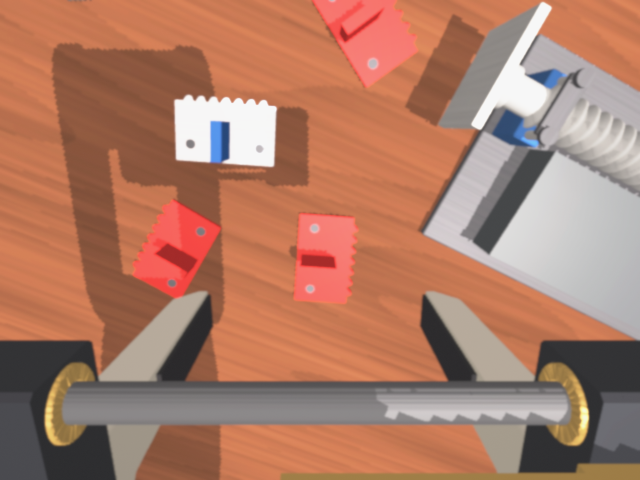

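The wrist view has the blue-tab leaf at about (225,132), teeth up, with rear corners (176,160) and (274,166) and root corners (176,102) and (276,106). Two red look-alikes lie nearby, and the cradle is at the right edge.

```bash
cat >> h.py <<'E'
from scipy.optimize import least_squares
def leafpose(im,c,z0,guess,roi,n='wrist'):
    "white/grey plate corners by min-area -> fallback; guess refined on plate mask contour"
    pass
E
python3 - <<'E'
from h import *
im=cv2.imread('pics/w1.png'); c=cam('wrist')
g=im[80:185,160:290]; hs=cv2.cvtColor(g,cv2.COLOR_BGR2HSV)
m=cv2.inRange(hs,(0,0,190),(180,60,255))|cv2.inRange(hs,(100,120,40),(130,255,255))
m=cv2.morphologyEx(m,cv2.MORPH_CLOSE,np.ones((9,9)))
k=max(cv2.findContours(m,0,1)[0],key=cv2.contourArea)[:,0]+[160,80]
W=ray('wrist',k,.006,c)[:,:2]
(cx,cy),wh,a=cv2.minAreaRect((W*1000).astype(np.float32));print(cx,cy,wh,a)
uv=[(176,160),(274,166),(276,105),(176,102)];P=ray('wrist',uv,.006,c)[:,:2];print(P*1000)
d=P[0]-P[1];print('len',np.hypot(*d),'yaw',np.degrees(np.arctan2(-d[0],d[1])),'sides',np.hypot(*(P[2]-P[1])),P.mean(0))
m2=cv2.inRange(cv2.cvtColor(im,cv2.COLOR_BGR2HSV),(100,120,40),(130,255,255))[100:180,195:245];v,u=np.nonzero(m2);print(u.min()+195,u.max()+195,v.min()+100,v.max()+100)
B=ray('wrist',[(211,121),(222,121),(211,161.5),(222,161.5)],.046,c);print(B)
E
```

```text
476.7257385253906 342.8512268066406 (62.38728332519531, 97.64677429199219) 18.966604232788086
[[431.34095284 378.2869047 ]
 [463.91109537 286.54138297]
 [518.32686048 305.72656537]
 [483.51162283 394.65397588]]
len 0.09735530258079272 yaw 19.545129821750965 sides 0.05769875836330446 [0.47427263 0.34130221]
211 227 122 161
[[0.48368842 0.34909438 0.046     ]
 [0.4874452  0.34024718 0.046     ]
 [0.45066654 0.33784772 0.046     ]
 [0.45452761 0.32875446 0.046     ]]
```

arm_command --deltas '[[[0.24,1.06,0,0,0,-0.4],[0.24,1.06,0,0,0,-0.4],[0.24,1.06,0,0,0,-0.4],[0.24,1.06,0,0,0,-0.4],[0.24,1.06,0,0,0,-0.4],[0.24,1.06,-2,0,0,-0.4],[0.24,1.06,-2,0,0,-0.4],[0.24,1.06,-2,0,0,-0.4],[0.24,1.06,-2,0,0,-0.4],[0.24,1.06,-2,0,0,-0.2],[0,0,-2,0,0,0],[0,0,0,0,0,0]]]' --gripper 0.1 --squeeze 20

```text
t: 3.15
tool_pos: [0.467, 0.3342, 0.1295]
orientation: [3.096, 0.518, -0.011]
force: [-0.0, -1.2, -0.5]
opening: 0.051
gripper_force: 0.0
```

```bash
python3 - <<'E'
from h import *
s=monitor.read_state();print(s['tool_pos'],s['orientation'],s['opening'])
a=s['orientation'];print('toolx yaw',2*np.degrees(np.arctan2(a[1],a[0]))%360)
im=eyes.read_camera('wrist');c=cam('wrist')
cv2.imwrite('pics/w2.png',im);print(proj('wrist',[[.469,.3397,.046],[.477,.343,.006]],c))
E
```

```text
[0.46701272 0.33417822 0.12953281] [ 3.09590186  0.51801201 -0.01103052] 0.05095602689399559
toolx yaw 18.997685276348683
[[310.60807285 247.53888156]
 [310.45693417 220.17079757]]
```

View pics/w2.png

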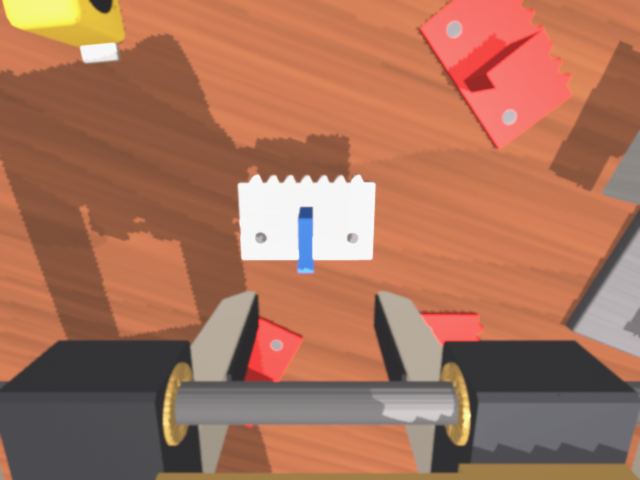

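The wrist view shows the leaf square to the gripper. The tab's top face centre is at (305.5,245), and the plate's rear corners are (242,260) and (373,260).

```bash
python3 - <<'E'
from h import *
c=cam('wrist');print(ray('wrist',[(305.5,245),(298,217.5),(313,272)],.046,c)); P=ray('wrist',[(242,260),(373,260),(375,183),(238,183)],.006,c);print(P, P.mean(0)-[.006*.945,.006*.326,0]); d=P[0]-P[1];print(np.degrees(np.arctan2(-d[0],d[1])))
E
```

```text
[[0.46954983 0.34334661 0.046     ]
 [0.48513296 0.35354482 0.046     ]
 [0.45364969 0.33283756 0.046     ]]
[[0.43121942 0.38181619 0.006     ]
 [0.46318335 0.28862962 0.006     ]
 [0.51757897 0.30828153 0.006     ]
 [0.48593416 0.40042581 0.006     ]] [0.46880898 0.34283228 0.006     ]
18.93248381347018
```

arm_command --deltas '[[[0.1,0.4,0,0,0,0],[0.1,0.4,0,0,0,0],[0,0,-2,0,0,0],[0,0,-2,0,0,0],[0,0,-2,0,0,0],[0,0,-2,0,0,0],[0,0,-1,0,0,0],[0,0,0,0,0,0],[0,0,0,0,0,0]]]'

```text
t: 3.95
tool_pos: [0.472, 0.3432, 0.0456]
orientation: [-3.098, -0.518, -0.001]
force: [-0.3, -0.3, -0.4]
opening: 0.0508
gripper_force: 0.0
```

arm_command --deltas '[[[-0.3,0,-1.2,0,0,0],[0,0,-1.2,0,0,0],[0,0,-0.6,0,0,0],[0,0,-0.3,0,0,0],[0,0,0,0,0,0]]]'

```text
t: 4.37
tool_pos: [0.4676, 0.3424, 0.0103]
orientation: [3.098, 0.518, -0.003]
force: [0.7, -1.0, -0.6]
opening: 0.0511
gripper_force: 0.0
```

arm_command --deltas '[[[0,0,0,0,0,0],[0,0,0,0,0,0],[0,0,0,0,0,0],[0,0,0,0,0,0],[0,0,0,0,0,0],[0,0,0,0,0,0],[0,0,0,0,0,0],[0,0,0,0,0,0]]]' --gripper -1 --squeeze 20

```text
t: 5.03
tool_pos: [0.4686, 0.3428, 0.0118]
orientation: [3.099, 0.518, 0.0]
force: [-0.7, -0.2, 1.2]
opening: 0.0098
gripper_force: 20.0
```

arm_command --deltas '[[[0,0,1,0,0,0],[0,0,1.5,0,0,0],[0,0,2,0,0,0],[0,0,2,0,0,0],[0,0,2,0,0,0],[0,0,2,0,0,0],[0,0,2,0,0,0],[0,0,1.5,0,0,0],[0,-0.5,1,0,0,-0.5],[0,-1,0,0,0,-1],[0,-2,0,0,0,-1.5],[0,-2.5,0,0,0,-1.5]]]'

```text
t: 6.03
tool_pos: [0.4676, 0.2821, 0.1606]
orientation: [3.116, 0.395, -0.002]
force: [1.0, -1.2, -1.4]
opening: 0.01
gripper_force: 20.0
```

arm_command --deltas '[[[0,-3,0,0,0,-1.5],[0,-3,0,0,0,-1.5],[0.2,-3,0,0,0,-1.5],[0.2,-3,0,0,0,-1.5],[0.2,-3,0,0,0,-1.5],[0.2,-3,0,0,0,-1.5],[0.2,-3,0,0,0,-1.5],[0.2,-3,0,0,0,-1.5],[0.2,-3,0,0,0,-1.5],[0.2,-2,0,0,0,-1],[0,-1,0,0,0,0],[0,0,0,0,0,0]]]'

```text
t: 7.03
tool_pos: [0.4835, -0.0193, 0.1606]
orientation: [3.141, -0.005, -0.003]
force: [-0.1, 0.2, -2.2]
opening: 0.0095
gripper_force: 20.0
```

```bash
python3 - <<'E'
from h import *
s=monitor.read_state();print(s['tool_pos'],s['opening'],s['force'])
a=s['orientation'];print('toolx yaw',2*np.degrees(np.arctan2(a[1],a[0]))%360)
im=eyes.read_camera('wrist');c=cam('wrist')
cv2.imwrite('pics/w3.png',im)
E
```

```text
[ 0.48345111 -0.01925015  0.16057243] 0.009484520432753864 [-0.05178424  0.19785263 -2.22379085]
toolx yaw 359.81270595915845
```

View pics/w3.png

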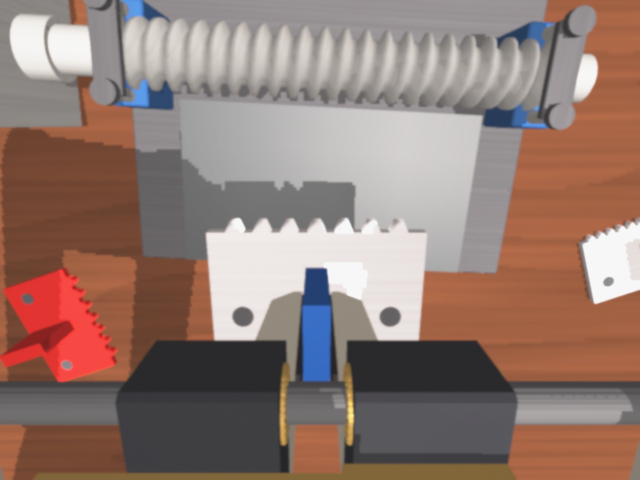

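The wrist view shows the leaf held flat, with its teeth at v≈225. Beyond it are the light ledge top and the screw, at v from 20 to 108. The screw is tilted a few degrees, with its right end lower in the picture. I'll zoom in on the screw's near edge.

```bash
python3 - <<'E'
from h import *
im=cv2.imread('pics/w3.png')
a=cv2.resize(im[40:130,110:330],None,fx=3.6,fy=3.2,interpolation=cv2.INTER_CUBIC)
b=cv2.resize(im[40:130,330:550],None,fx=3.6,fy=3.2,interpolation=cv2.INTER_CUBIC)
o=np.vstack([a,b]);print(o.shape);cv2.imwrite('pics/z3.png',o)
c=cam('wrist')
print(ray('wrist',[(180,97),(482,112),(466,270)],.057,c))
K,r,t=c;R=cv2.Rodrigues(r)[0];print(-R.T@t)
E
```

```text
(576, 792, 3)
[[ 0.57877761  0.06757445  0.057     ]
 [ 0.56942439 -0.12072983  0.057     ]
 [ 0.46430266 -0.12141484  0.057     ]]
[ 0.56234124 -0.01676151  0.32600799]
```

View pics/z3.png

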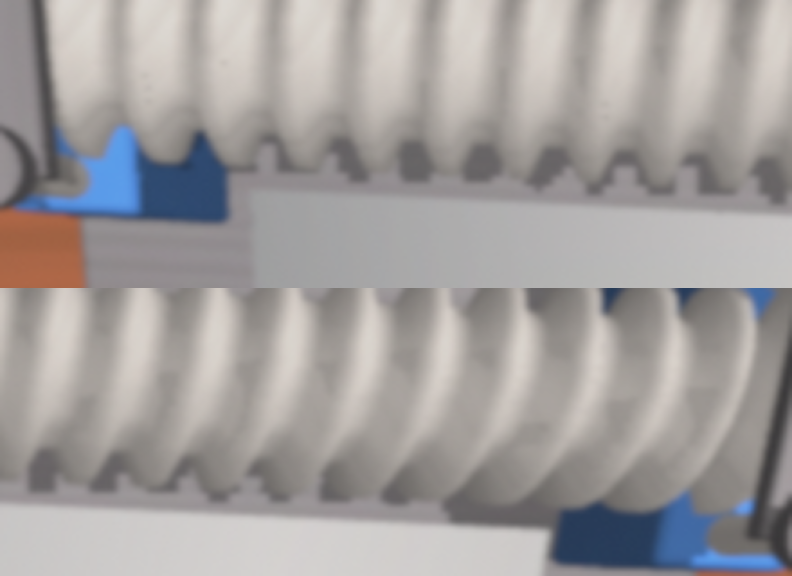

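The ledge corners fit the given sizes. The groove notches show along the lower silhouette at about u = 284, 301, 342, 363 and 383. I'll rectify the picture and fit the phase numerically.

```bash
python3 - <<'E'
from h import *
im=cv2.imread('pics/w3.png'); c=cam('wrist')
# note: arm unmoved since picture
A,B,D=ray('wrist',[(179.4,99.4),(483.6,115),(466,270)],.057,c)[:,:2]
d=A-B; L=np.hypot(*d); ey=d/L; ex=np.array([ey[1],-ey[0]]); yaw=np.degrees(np.arctan2(-ey[0],ey[1]))
M=(A+B)/2; C=M+ex*.024; print('len',L,'yaw',yaw,'cradle',C,'home',C-ex*.020, 'depth',(M-D)@ex)
# check axis with saddle bolts/ screw bounds; rectify at z=.06
sc=8 # px/mm
X=np.arange(-26,-8,1/sc)/1000; Y=np.arange(50,-50,-1/sc)/1000
P=C+X[::-1,None,None]*ex+Y[None,:,None]*ey
P3=np.concatenate([P,np.full(P.shape[:2]+(1,),.06)],2).reshape(-1,3)
uv=proj('wrist',P3,c).reshape(P.shape[0],P.shape[1],2).astype(np.float32)
w=cv2.remap(im,uv[...,0],uv[...,1],cv2.INTER_CUBIC)
np.savez('cr.npz',C=C,ex=ex,ey=ey,yaw=yaw)
b=w[...,0].astype(int);r=w[...,2].astype(int)
chroma=cv2.GaussianBlur((r-b).astype(np.float32),(9,9),0)
g=cv2.cvtColor(w,cv2.COLOR_BGR2GRAY)
for x0 in (-21,-20,-19,-18,-17,-16,-15):
    i=int((-8-x0)*sc)
    for nm,a in(('chroma',chroma),('grey',g)):
        p=a[i-3:i+4].mean(0).astype(float); p-=np.convolve(np.pad(p,96,'edge'),np.ones(97)/97,'same')[96:-96]
        yy=Y*1000; sel=abs(yy)<42
        f=(p[sel]*np.exp(-2j*np.pi*yy[sel]/12)).mean(); print(x0,nm,'amp %.2f peak y %.2f'%(abs(f),(-np.angle(f))*12/2/np.pi%12))
v=cv2.resize(w,(800,144)); ch=cv2.applyColorMap(cv2.normalize(chroma,None,0,255,32).astype(np.uint8),2)
o=np.vstack([cv2.resize(w,(800,280)),cv2.resize(ch,(800,280))])
for k in range(-48,50,12): cv2.line(o,(int((50-k)*8),0),(int((50-k)*8),6),(0,0,255),1)
cv2.line(o,(0,int(12*280/18)),(12,int(12*280/18)),(0,0,255),1)
cv2.imwrite('pics/r3.png',o)
E
```

```text
len 0.19027047040346318 yaw -2.9357047463408463 cradle [ 0.59647172 -0.02815533] home [ 0.57649797 -0.02713102] depth 0.10321929266806236
-21 chroma amp 0.03 peak y 1.21
-21 grey amp 1.65 peak y 6.33
-20 chroma amp 0.44 peak y 0.87
-20 grey amp 1.95 peak y 5.60
-19 chroma amp 1.18 peak y 0.74
-19 grey amp 0.53 peak y 9.40
-18 chroma amp 1.50 peak y 0.54
-18 grey amp 3.53 peak y 11.02
-17 chroma amp 1.70 peak y 0.40
-17 grey amp 7.25 peak y 11.51
-16 chroma amp 1.70 peak y 0.28
-16 grey amp 10.07 peak y 11.73
-15 chroma amp 1.55 peak y 0.13
-15 grey amp 10.88 peak y 11.71
```

View pics/r3.png

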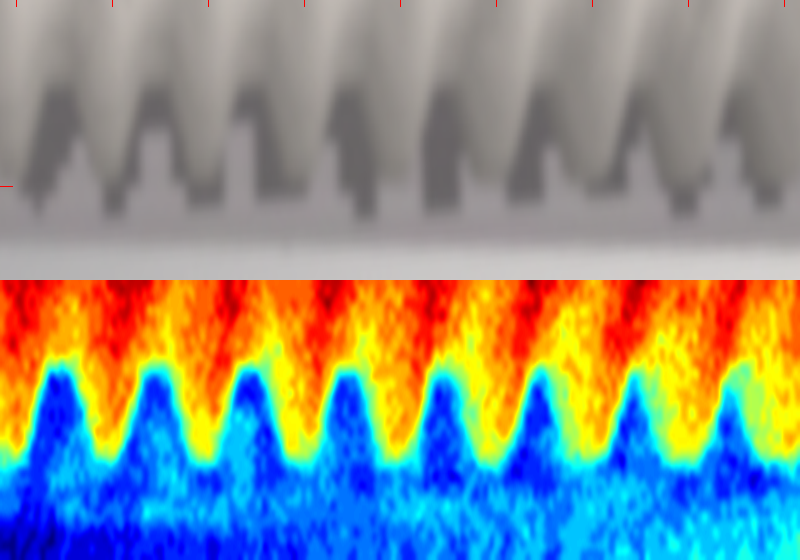

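The rectified view shows sharp crests at cradle y ≈ 48.5, 36.5, 24.5, 12.6, 0.5, -11.3, … mm, meeting x ≈ -20. So the grooves are near y = -5.4 and +6.6. I'll aim for y = -5.4, with a turn of about -2.75°.

arm_command --deltas '[[[0.6,-0.15,0,0,0,-0.4],[0.6,-0.15,0,0,0,-0.4],[0.6,-0.15,0,0,0,-0.4],[0.6,-0.15,-1,0,0,-0.4],[0.6,-0.15,-1.5,0,0,-0.4],[0.6,-0.15,-1.5,0,0,-0.4],[0.4,-0.1,-1.5,0,0,-0.35],[0.3,-0.1,-1.2,0,0,0],[0,0,-0.8,0,0,0],[0,0,-0.5,0,0,0],[0,0,0,0,0,0],[0,0,0,0,0,0]]]'

```text
t: 8.08
tool_pos: [0.5275, -0.028, 0.0817]
orientation: [-3.141, 0.075, 0.0]
force: [-0.4, -0.1, -1.5]
opening: 0.0097
gripper_force: 20.0
```

```bash
python3 - <<'E'
from h import *
s=monitor.read_state();print(s['tool_pos'],s['opening'],s['force'])
a=s['orientation'];print('orient',a,'toolx yaw',2*np.degrees(np.arctan2(a[1],a[0]))%360)
im=eyes.read_camera('wrist');c=cam('wrist')
z=np.load('cr.npz');C,ex,ey=z['C'],z['ex'],z['ey'];p=s['tool_pos'][:2]-C;print('cradle frame mm',p@ex*1e3,p@ey*1e3)
sc=8;X=np.arange(-50,-10,1/sc)/1000; Y=np.arange(50,-50,-1/sc)/1000
P=C+X[::-1,None,None]*ex+Y[None,:,None]*ey
P3=np.concatenate([P,np.full(P.shape[:2]+(1,),.065)],2).reshape(-1,3)
uv=proj('wrist',P3,c).reshape(P.shape[0],P.shape[1],2).astype(np.float32)
w=cv2.remap(im,uv[...,0],uv[...,1],cv2.INTER_CUBIC); cv2.imwrite('pics/r4.png',cv2.resize(w,(800,560)));cv2.imwrite('pics/w4.png',im)
E
```

```text
[ 0.52745339 -0.02800728  0.08174829] 0.009688968963015156 [-0.4365862  -0.11580299 -1.53715468]
orient [-3.14062908e+00  7.52857909e-02  1.36280635e-04] toolx yaw 357.25358709737014
cradle frame mm -68.9353341463707 -3.386936867663363
```

View pics/r4.png

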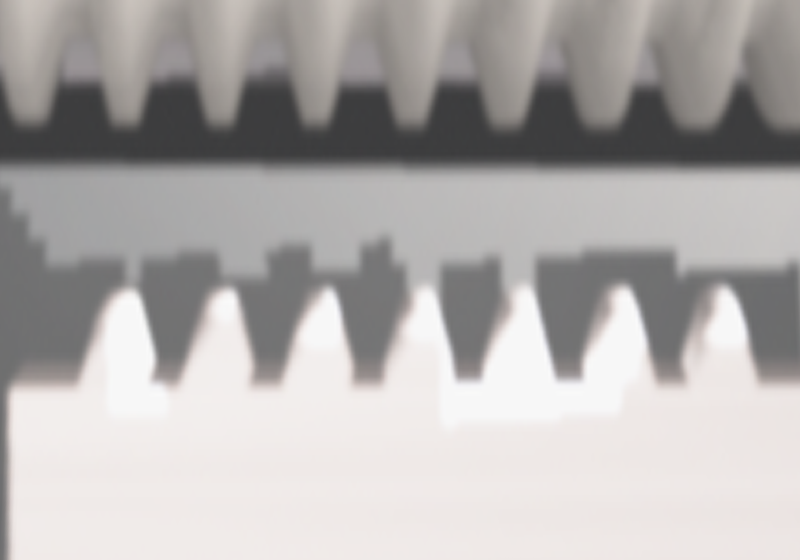

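The rectified view shows crests at px 412 and 507, with the groove between them at 459. The middle tooth is at 424, so it needs about -4.6 mm along y. Rows of teeth and crests are parallel. I'll shift and lower onto the ledge.

arm_command --deltas '[[[0,-0.23,0,0,0,0],[0,-0.23,0,0,0,0],[0,0,-0.3,0,0,0],[0,0,-0.3,0,0,0],[0,0,-0.2,0,0,0],[0,0,-0.1,0,0,0],[0,0,-0.1,0,0,0],[0,0,0,0,0,0],[0,0,0,0,0,0]]]'

```text
t: 8.88
tool_pos: [0.5274, -0.0327, 0.0715]
orientation: [-3.141, 0.075, 0.0]
force: [-0.0, -0.3, -2.3]
opening: 0.01
gripper_force: 20.0
```

```bash
cat > look.py <<'E'
from h import *
import sys
s=monitor.read_state();print(s['tool_pos'],s['opening'],s['force'],s['orientation'])
im=eyes.read_camera('wrist');c=cam('wrist')
z=np.load('cr.npz');C,ex,ey=z['C'],z['ex'],z['ey'];p=s['tool_pos'][:2]-C;print('cradle frame mm',p@ex*1e3,p@ey*1e3)
sc=8;X=np.arange(-50,-10,1/sc)/1000; Y=np.arange(50,-50,-1/sc)/1000
P=C+X[::-1,None,None]*ex+Y[None,:,None]*ey
P3=np.concatenate([P,np.full(P.shape[:2]+(1,),.061)],2).reshape(-1,3)
uv=proj('wrist',P3,c).reshape(P.shape[0],P.shape[1],2).astype(np.float32)
w=cv2.remap(im,uv[...,0],uv[...,1],cv2.INTER_CUBIC); cv2.imwrite(f'pics/{sys.argv[1]}.png',cv2.resize(w,(800,560)))
E
python3 look.py r5
```

```text
[ 0.52739314 -0.03270517  0.07153528] 0.009970535223792792 [-0.01625586 -0.33657719 -2.31159462] [-3.14066144e+00  7.54778435e-02  3.60065942e-04]
cradle frame mm -68.75490160337213 -8.081746681937519
```

View pics/r5.png

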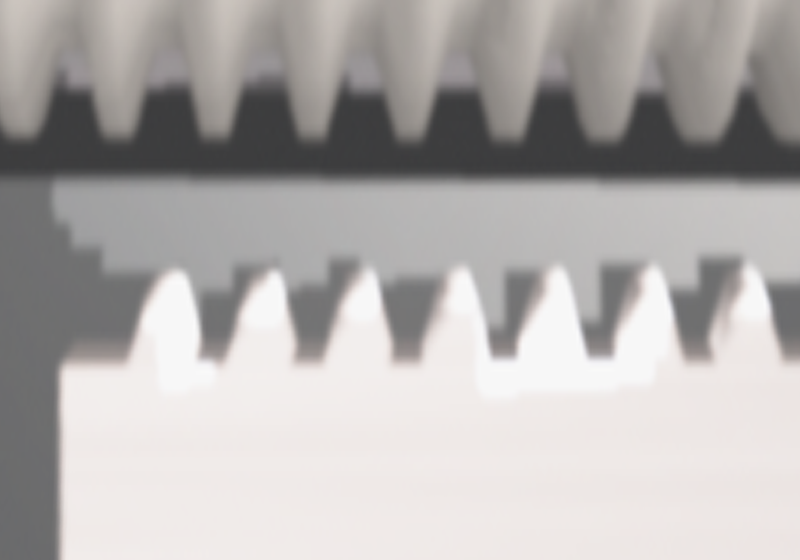

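The rectified view has the middle tooth at px 460 and the groove centre at 458, so lateral alignment is good. A relative yaw of about -0.4° remains. I'll lower to contact.

arm_command --deltas '[[[0,0.02,-0.1,0,0,-0.4],[0,0,-0.1,0,0,0],[0,0,0,0,0,0],[0,0,0,0,0,0]]]'

```text
t: 9.27
tool_pos: [0.5274, -0.0325, 0.0695]
orientation: [-3.14, 0.087, 0.0]
force: [0.6, 0.6, -1.9]
opening: 0.0099
gripper_force: 20.0
```

arm_command --deltas '[[[0,0,-0.06,0,0,0],[0,0,0,0,0,0],[0,0,0,0,0,0]]]'

```text
t: 9.52
tool_pos: [0.5274, -0.0326, 0.069]
orientation: [3.14, -0.087, -0.0]
force: [0.9, -0.5, -1.7]
opening: 0.0097
gripper_force: 20.0
```

arm_command --deltas '[[[0,0,-0.05,0,0,0],[0,0,0,0,0,0],[0,0,0,0,0,0]]]'

```text
t: 9.77
tool_pos: [0.5276, -0.0326, 0.0688]
orientation: [3.14, -0.087, 0.001]
force: [-0.6, -0.7, 1.5]
opening: 0.01
gripper_force: 20.0
```

arm_command --deltas '[[[0,0,-0.05,0,0,0],[0,0,0,0,0,0],[0,0,0,0,0,0]]]'

```text
t: 10.02
tool_pos: [0.5276, -0.0325, 0.0688]
orientation: [3.14, -0.086, 0.0]
force: [-3.2, 0.3, 5.3]
opening: 0.0101
gripper_force: 20.0
```

Contact is at the predicted height. I'll ease off slightly and advance along the cradle's x.

arm_command --deltas '[[[0,0,-0.0,0,0,0],[0.2,-0.01,0.03,0,0,0],[0.2,-0.01,0,0,0,0],[0.2,-0.01,0,0,0,0],[0.15,-0.01,0,0,0,0],[0,0,0,0,0,0],[0,0,0,0,0,0]]]'

```text
t: 10.6
tool_pos: [0.5353, -0.033, 0.0688]
orientation: [3.14, -0.086, 0.001]
force: [-3.6, 0.4, 5.0]
opening: 0.0098
gripper_force: 20.0
```

arm_command --deltas '[[[0.1,0,0,0,0,0],[0.1,-0.01,0,0,0,0],[0,0,0,0,0,0],[0,0,0,0,0,0]]]'

```text
t: 10.93
tool_pos: [0.5371, -0.0331, 0.0688]
orientation: [3.14, -0.087, 0.0]
force: [-4.2, -0.7, 6.3]
opening: 0.0104
gripper_force: 20.0
```

arm_command --deltas '[[[0.1,-0.01,0.03,0,0,0],[0,0,0,0,0,0],[0,0,0,0,0,0]]]'

```text
t: 11.18
tool_pos: [0.5381, -0.0332, 0.0688]
orientation: [3.14, -0.087, 0.0]
force: [-3.2, 0.4, 4.3]
opening: 0.0102
gripper_force: 20.0
```

arm_command --deltas '[[[0.1,0,0,0,0,0],[0,0,0,0,0,0],[0,0,0,0,0,0]]]'

```text
t: 11.43
tool_pos: [0.539, -0.0332, 0.0688]
orientation: [3.14, -0.087, -0.0]
force: [-4.2, -0.1, 4.0]
opening: 0.0101
gripper_force: 20.0
```

arm_command --deltas '[[[0.1,-0.01,0,0,0,0],[0,0,0,0,0,0],[0,0,0,0,0,0]]]'

```text
t: 11.68
tool_pos: [0.54, -0.0333, 0.0688]
orientation: [3.14, -0.087, -0.0]
force: [-4.0, 0.0, 5.5]
opening: 0.01
gripper_force: 20.0
```

arm_command --deltas '[[[0.05,0,0.01,0,0,0],[0,0,0,0,0,0],[0,0,0,0,0,0]]]'

```text
t: 11.93
tool_pos: [0.5404, -0.0333, 0.0688]
orientation: [3.14, -0.087, -0.0]
force: [-3.8, -0.6, 5.6]
opening: 0.01
gripper_force: 20.0
```

arm_command --deltas '[[[0.05,0,0,0,0,0],[0,0,0,0,0,0],[0,0,0,0,0,0]]]'

```text
t: 12.18
tool_pos: [0.5409, -0.0333, 0.0688]
orientation: [3.14, -0.087, -0.0]
force: [-4.1, 0.2, 4.5]
opening: 0.0098
gripper_force: 20.0
```

arm_command --deltas '[[[0.05,-0.005,0,0,0,0],[0,0,0,0,0,0],[0,0,0,0,0,0]]]'

```text
t: 12.43
tool_pos: [0.5414, -0.0333, 0.0688]
orientation: [3.14, -0.087, -0.0]
force: [-3.8, 0.7, 4.7]
opening: 0.0096
gripper_force: 20.0
```

arm_command --deltas '[[[0.05,0,0.01,0,0,0],[0,0,0,0,0,0],[0,0,0,0,0,0]]]'

```text
t: 12.68
tool_pos: [0.542, -0.0333, 0.0688]
orientation: [3.14, -0.087, -0.0]
force: [-3.7, 0.3, 3.4]
opening: 0.0101
gripper_force: 20.0
```

arm_command --deltas '[[[0.05,0,0,0,0,0],[0,0,0,0,0,0],[0,0,0,0,0,0]]]'

```text
t: 12.93
tool_pos: [0.5424, -0.0333, 0.0688]
orientation: [-3.14, 0.087, 0.0]
force: [-3.9, -0.3, 4.2]
opening: 0.0098
gripper_force: 20.0
```

arm_command --deltas '[[[0.04,0,0.01,0,0,0],[0,0,0,0,0,0],[0,0,0,0,0,0]]]'

```text
t: 13.18
tool_pos: [0.5425, -0.0333, 0.0688]
orientation: [3.14, -0.086, -0.001]
force: [-5.9, -0.0, 4.5]
opening: 0.0097
gripper_force: 20.0
```

arm_command --deltas '[[[0.03,0,0,0,0,0],[0,0,0,0,0,0],[0,0,0,0,0,0]]]'

```text
t: 13.43
tool_pos: [0.5425, -0.0333, 0.0688]
orientation: [3.14, -0.086, -0.002]
force: [-6.3, 0.1, 6.8]
opening: 0.0101
gripper_force: 20.0
```

```bash
python3 look.py r6; python3 - <<'E'
import cv2,numpy as np
g=cv2.cvtColor(cv2.imread('pics/r6.png'),cv2.COLOR_BGR2GRAY)
for u in (40,240,440,640,760): print(u,g[100:300:8,u-4:u+5].mean(1).astype(int))
E
```

```text
[ 0.54248268 -0.0333158   0.06879045] 0.010099630720551731 [-6.28950533  0.07140521  6.75122046] [ 3.14037060e+00 -8.64951066e-02 -2.39119362e-03]
cradle frame mm -53.65388707898786 -7.918759349048919
40 [110 107 102  90  76  65  61  61  63  80 100 108 109 109 108 108 108 108
 108 108 108 108 108 108 108]
240 [157 179 207 227 236 238 239 239 239 239 238 238 237 236 235 235 235 236
 236 235 235 236 236 236 236]
440 [211 225 233 236 237 237 238 238 237 237 237 237 236 235 235 235 235 235
 236 234 234 234 235 235 235]
640 [247 247 247 247 247 247 247 247 247 247 245 236 234 233 233 233 234 234
 234 234 233 232 232 233 233]
760 [226 232 233 233 233 233 233 233 232 231 231 232 232 232 232 232 232 233
 233 232 231 230 231 232 232]
```

The leaf stops at x = -53.65 in the cradle frame, against -54 predicted for home, with no side force. I'll press further in small steps.

arm_command --deltas '[[[0.04,0,0,0,0,0],[0,0,0,0,0,0],[0,0,0,0,0,0]]]'

```text
t: 13.73
tool_pos: [0.5425, -0.0333, 0.0688]
orientation: [3.14, -0.087, -0.004]
force: [-9.7, -1.1, 8.3]
opening: 0.0096
gripper_force: 20.0
```

arm_command --deltas '[[[0.03,0,0,0,0,0],[0,0,0,0,0,0],[0,0,0,0,0,0]]]'

```text
t: 13.98
tool_pos: [0.5426, -0.0333, 0.0689]
orientation: [3.14, -0.086, -0.005]
force: [-10.6, -0.2, 10.1]
opening: 0.0101
gripper_force: 20.0
```

arm_command --deltas '[[[0,0.05,0.06,0,0,0],[0,0.05,0,0,0,0],[0,0,0,0,0,0],[0,0,0,0,0,0]]]'

```text
t: 14.32
tool_pos: [0.5426, -0.0331, 0.0689]
orientation: [3.139, -0.087, -0.004]
force: [-8.1, -4.0, 2.4]
opening: 0.01
gripper_force: 20.0
```

arm_command --deltas '[[[0,-0.05,0,0,0,0],[0,-0.05,0,0,0,0],[0,-0.05,0,0,0,0],[0,-0.05,0,0,0,0],[0,0,0,0,0,0],[0,0,0,0,0,0]]]'

```text
t: 14.82
tool_pos: [0.5426, -0.0333, 0.0689]
orientation: [-3.139, 0.086, 0.004]
force: [-7.1, 4.4, 5.3]
opening: 0.0102
gripper_force: 20.0
```

x held steady while y was wiggled, and three position estimates agree with fully home. I'll centre y, press a little more and hold for a second.

arm_command --deltas '[[[0.02,0.05,0,0,0,0],[0.02,0.05,0,0,0,0],[0,0,0,0,0,0],[0,0,0,0,0,0],[0,0,0,0,0,0],[0,0,0,0,0,0]]]'

```text
t: 15.32
tool_pos: [0.5426, -0.0332, 0.0689]
orientation: [-3.14, 0.086, 0.006]
force: [-9.3, -0.7, 6.0]
opening: 0.01
gripper_force: 20.0
```

arm_command --deltas '[[[0,0,0,0,0,0],[0,0,0,0,0,0],[0,0,0,0,0,0],[0,0,0,0,0,0],[0,0,0,0,0,0],[0,0,0,0,0,0],[0,0,0,0,0,0],[0,0,0,0,0,0],[0,0,0,0,0,0],[0,0,0,0,0,0],[0,0,0,0,0,0],[0,0,0,0,0,0]]]'

```text
t: 16.32
tool_pos: [0.5426, -0.0332, 0.0689]
orientation: [-3.14, 0.086, 0.006]
force: [-9.6, 1.1, 6.3]
opening: 0.01
gripper_force: 20.0
```

Pressed at about 9 N for over a second, with the pose steady. I'll relax, then release and retreat upward.

arm_command --deltas '[[[-0.04,0,0.02,0,0,0],[-0.04,0,0.02,0,0,0],[0,0,0,0,0,0],[0,0,0,0,0,0]]]'

```text
t: 16.65
tool_pos: [0.5425, -0.0332, 0.069]
orientation: [-3.14, 0.087, 0.003]
force: [-3.8, -0.9, -3.9]
opening: 0.0099
gripper_force: 20.0
```

arm_command --deltas '[[[0,0,0,0,0,0],[0,0,0,0,0,0],[0,0,0,0,0,0],[0,0,0,0,0,0],[0,0,0,0,0,0],[0,0,0,0,0,0]]]' --gripper 0.0

```text
t: 17.15
tool_pos: [0.5438, -0.0333, 0.0702]
orientation: [3.14, -0.087, 0.001]
force: [0.4, -0.0, -0.6]
opening: 0.044
gripper_force: 0.0
```

arm_command --deltas '[[[0,0,0.5,0,0,0],[0,0,1,0,0,0],[0,0,1.5,0,0,0],[0,0,1.5,0,0,0],[0,0,1.5,0,0,0],[0,0,1.5,0,0,0],[0,0,1.5,0,0,0],[-0.8,0,1,0,0,0],[-0.8,0,0.5,0,0,0],[-0.8,0,0,0,0,0],[0,0,0,0,0,0],[0,0,0,0,0,0]]]'

```text
t: 18.15
tool_pos: [0.5192, -0.0333, 0.175]
orientation: [-3.14, 0.087, -0.0]
force: [0.2, -0.2, 0.9]
opening: 0.0464
gripper_force: 0.0
```

```bash
python3 - <<'E'
from h import *
im=eyes.read_camera('wrist');c=cam('wrist');cv2.imwrite('pics/w7.png',im)
z=np.load('cr.npz');C,ex,ey=z['C'],z['ex'],z['ey']
hs=cv2.cvtColor(im,cv2.COLOR_BGR2HSV)
m=cv2.inRange(hs,(100,120,40),(130,255,255))
n,l,st,ce=cv2.connectedComponentsWithStats(m)
for i in range(1,n):
    if st[i,4]>80:
        p=ray('wrist',ce[i],.1,c)[0,:2]-C; print(st[i],ce[i],'cradle mm',p@ex*1e3,p@ey*1e3)
# plate: brightness along lines of constant cradle y at z=.063: front/rear edges
g=cv2.cvtColor(im,cv2.COLOR_BGR2GRAY)
X=np.arange(-90,-10,.25)/1e3
for y in (-50,-38,-26,-14,10,22,34):
    P=np.c_[C+X[:,None]*ex+y/1e3*ey,np.full(len(X),.063)]
    uv=proj('wrist',P,c).astype(np.float32); p=cv2.remap(g,uv[None,:,0],uv[None,:,1],1)[0].astype(int)
    print(y,[(round(float(X[k]*1e3),1),int(p[k+4]-p[k-4])) for k in range(4,len(X)-4) if abs(p[k+4]-p[k-4])>35 and abs(p[k+4]-p[k-4])==max(abs(p[j+4]-p[j-4]) for j in range(max(4,k-8),min(len(X)-4,k+9)))])
E
```

```text
[106  80  49  21 500] [131.092  88.452] cradle mm 21.31670386734451 93.52443080018317
[459  80  47  24 500] [480.782  89.264] cradle mm 20.068839542123186 -99.0394858596918
[120 151  43  22 461] [140.94577007 163.69631236] cradle mm -19.454563062437032 93.23803449910035
[453 154  41  19 368] [471.82065217 164.24184783] cradle mm -20.609462297760174 -98.32267757251576
[306 185  17  66 971] [313.84757981 218.29042225] cradle mm -52.21061529091974 -6.632445746949246
-50 [(-76.8, 70), (-76.5, 70), (-19.5, -111)]
-38 [(-76.5, 73), (-63.5, -84), (-56.5, 83), (-19.2, -106)]
-26 [(-76.0, 96), (-19.2, -106)]
-14 [(-76.0, 96), (-19.2, -102)]
10 [(-75.8, 97), (-19.0, -103)]
22 [(-75.8, 99), (-19.0, -105)]
34 [(-75.8, 99), (-19.0, -104)]
```

The leaf's root line is measured at x ≈ -19.2 mm with yaw error under 0.6°. It is seated and free, so I'm handing in.

```bash
python3 -c "
from plant import ticket
print(ticket.close_job())"
```

```text
the job is handed in; nothing more can be done
None
```

The blue leaf is seated in the thread, flat and parallel on the ledge. It was pressed at roughly 9 N (wrist force, some of it ledge friction) for over a second, then let go, and the job was handed in at about 18 s; no verdict was returned.

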